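Lay out wooden discs for painting

ROBOT

A 7-joint arm with a two-finger parallel gripper is mounted at the origin on the work surface. World frame = base frame: x ahead of the robot, y to its left, z up, the work surface at z = 0. Lengths are in m, angles in rad, forces in N, time in s.
With the tool pointing down it reaches from about 0.425 to 0.825 m from the base axis. Payload 3.6 kg.
Tool frame: the origin (TCP) lies where the fingers leave the gripper's body, on its centre line; the fingertips stand 73 mm ahead of it and the grasp point (between the pads) lies 54 mm ahead of it; z points along the fingers, y is the line along which they close (so a half turn about z gives the same grasp; the last joint's range is limited). The gripper opens to 85 mm and grips with 20 to 120 N. Pads are 22 mm wide; open, the fingers measure 114 mm over their backs; the gripper's body (76 mm by 85 mm) begins 54 mm behind the grasp point. The pads swing forward as they close: fully open they stand 13 mm farther back than shut.
Start: joints at [1.107, 0.615, -0.013, 1.423, 0.008, 1.103, -0.04], TCP at [0.276, -0.589, 0.304] pointing down, gripper open.
Joint ranges: [-3.12, 3.12], [-0.3, 2.06], [-1.34, 1.32], [0.26, 2.42], [-1.36, 4.5], [0.01, 1.98], [-2.84, 2.84]. Speed limits (rad/s): [2.79, 2.79, 3.14, 3.14, 3.14, 3.14, 3.14].

INTERFACE

Orientations are given as a unit quaternion [x, y, z, w].
In Python, from station import arm, snapshot, camera_info, ticket gives the robot as it stands. Calls block until the motion is done:
- arm.movep(position, orientation): joint-space move of the TCP to a pose.
- arm.line_to(position, velocity=0.15, ori=None): straight line of the TCP; ori=None keeps the orientation; velocity is the mean speed in m/s.
- arm.move_j(angles): joint-space move.
- arm.move_gripper(opening, effort=None): opening from 0.0 (shut) to 1.0 (fully open); effort is the grip in N (None keeps the last); returns when the fingers have stopped.
- arm.pause(seconds).
- arm.ik(position, orientation): joint angles nearest the present ones, or None.
- snapshot(name): name is "scene" or "top" or "wrist"; returns the picture (420x560x3 uint8, blue, green, red); there is no depth.
- camera_info(name): a dict with "fx", "fy", "cx", "cy" (pixels), "R" (3x3) and "t" (3): a world point X has camera coordinates R X + t; the wrist camera has in their place "T_tool_cam" (4x4, takes a point from camera to tool coordinates, whose origin is the TCP and whose axes are the flange's). Camera axes: x right, y down, z forward; pixel columns grow to the right and rows downward; lengths in m; the calibration is good to about 2 mm. A picture is of the moment at which its call begins: read the wrist's pose just before it. camera_info takes no time and is no camera call.
A pose or a line that the arm cannot do raises arm.MotionError and nothing moves.
- ticket.finish_job(): hands the job in; it is judged then, once.
Readings, each from a call of its own:
- arm.read_time(): time.
- arm.read_joint_positions(): joint angles.
- arm.read_dq(): joint speeds.
- arm.read_effort(): joint torques, N m.
- arm.read_tool_pos(): TCP position.
- arm.read_eef_rot(): TCP orientation.
- arm.read_ft_force(): force on the tool from outside, world axes, zero at the start.
- arm.read_wrist_torque(): the same for the moment, N m.
- arm.read_opening(): opening from 0.0 (shut) to 1.0 (fully open).
- arm.read_finger_force(): force on a finger pad.
Only numpy, scipy, OpenCV 4.12 (cv2) and the standard library are available. Lean on these libraries where they do the work, as an engineer would, in place of code of your own. Each camera call takes 0.05 s, during which the arm holds its last target. There are 200 camera calls.

TASK

Three round wooden discs and a square tile lie on the slanted rack, under its shelf. Lay the three round discs flat on the drying board so that the board holds a neat grid of two rows: one disc straight in front of each disc that already lies there, each pushed right up against the rail on the robot's side. Leave the square tile on the rack, and leave the discs already on the board and everything else on the table where they are.

Things in the scene. Friction and masses are not known exactly. Their poses are not given: they have to be found in the camera images.
- disc1: plain wooden disc, 50 mm diameter, 12 mm thick; origin at its centre, z along its axis. It starts lying on the rack's slope, resting on the slope's lower ledge; the three round discs are alike and any may go to any place.
- disc2: plain wooden disc, 50 mm diameter, 12 mm thick; origin at its centre, z along its axis. It starts lying on the rack's slope, resting on the slope's lower ledge; the three round discs are alike and any may go to any place.
- disc3: plain wooden disc, 50 mm diameter, 12 mm thick; origin at its centre, z along its axis. It starts lying on the rack's slope, resting on the slope's lower ledge; the three round discs are alike and any may go to any place.
- square: plain wooden square tile, 50 x 50 x 12 mm, origin at its centre, z normal to its face. It lies among the round discs on the rack and stays there.
- laid1: plain wooden disc, 50 mm diameter, 12 mm thick; origin at its centre, z along its axis. It already lies flat on the drying board, touching the far rail; its axes start parallel to the board's. It stays there.
- laid2: plain wooden disc, 50 mm diameter, 12 mm thick; origin at its centre, z along its axis. It already lies flat on the drying board, touching the far rail; its axes start parallel to the board's. It stays there.
- laid3: plain wooden disc, 50 mm diameter, 12 mm thick; origin at its centre, z along its axis. It already lies flat on the drying board, touching the far rail; its axes start parallel to the board's. It stays there.
- board: fixed white drying board, 150 (x) x 270 (y) x 10 mm, with a wooden rail 8 mm wide, 8 mm above the board, along its near (-x) and far (+x) edges; the ends are open. Origin under its centre on the table, z up; top face at z = 10 mm, rails' inner faces at x = -67 and +67 mm: a disc touching the near rail has its centre at x = -42, z = 16 mm.
- rack: fixed wooden rack, 310 mm wide (y), origin on the table, z up. Its white slope faces the robot (-x) and rises towards +x at 30 degrees, from the ledge at x = -45, z = 20 mm, 80 mm long; the ledge stands 9 mm proud of it. Four places at y = about -120, -40, 40, 120 mm; a piece's centre there is near x = -26, z = 38 mm.
- rack_shelf (a point): middle of the lower front edge of the rack's flat shelf, at x = -14, z = 137 mm of the rack; the shelf is 310 mm wide, 10 mm thick, runs back to x = +85 mm and carries fixed pots up to z = 212 mm, 47 mm or more behind this edge. No room for an upright gripper over the pieces; an approach square to the slope (30 degrees from vertical) is free.
- jar: bystander: closed jar, 60 mm diameter, 75 mm high, origin under its centre
- tape: bystander: roll of tape lying flat, 90 mm diameter, 24 mm high, origin under its centre
- glue: bystander: bottle, 50 mm diameter, 130 mm high, origin under its centre
- brush: bystander: paint brush lying on the table
Mind the look-alikes: they are no part of the job. What is shaped like the disc2 but white is not meant. What is shaped like the disc3 but turquoise is not meant.

How it is judged:
At the end, for the whole second after the job is handed in: In front of each disc already on the board lies one round disc: flat on the board (centre within 2.5 mm of resting height), within 6 mm sideways of the line straight ahead (along the board's x) of that disc, and touching the near rail (gap under 2.5 mm); all at rest (((y of disc1 in the frame of laid1 between -0.006 and 0.006 m and x of disc1 in the frame of board between -0.0445 and -0.0395 m and z of disc1 in the frame of board between 0.0135 and 0.0185 m) or (y of disc2 in the frame of laid1 between -0.006 and 0.006 m and x of disc2 in the frame of board between -0.0445 and -0.0395 m and z of disc2 in the frame of board between 0.0135 and 0.0185 m) or (y of disc3 in the frame of laid1 between -0.006 and 0.006 m and x of disc3 in the frame of board between -0.0445 and -0.0395 m and z of disc3 in the frame of board between 0.0135 and 0.0185 m)) and ((y of disc1 in the frame of laid2 between -0.006 and 0.006 m and x of disc1 in the frame of board between -0.0445 and -0.0395 m and z of disc1 in the frame of board between 0.0135 and 0.0185 m) or (y of disc2 in the frame of laid2 between -0.006 and 0.006 m and x of disc2 in the frame of board between -0.0445 and -0.0395 m and z of disc2 in the frame of board between 0.0135 and 0.0185 m) or (y of disc3 in the frame of laid2 between -0.006 and 0.006 m and x of disc3 in the frame of board between -0.0445 and -0.0395 m and z of disc3 in the frame of board between 0.0135 and 0.0185 m)) and ((y of disc1 in the frame of laid3 between -0.006 and 0.006 m and x of disc1 in the frame of board between -0.0445 and -0.0395 m and z of disc1 in the frame of board between 0.0135 and 0.0185 m) or (y of disc2 in the frame of laid3 between -0.006 and 0.006 m and x of disc2 in the frame of board between -0.0445 and -0.0395 m and z of disc2 in the frame of board between 0.0135 and 0.0185 m) or (y of disc3 in the frame of laid3 between -0.006 and 0.006 m and x of disc3 in the frame of board between -0.0445 and -0.0395 m and z of disc3 in the frame of board between 0.0135 and 0.0185 m)) and linear speed of each of disc1, disc2, disc3 below 0.02 m/s).
It fails at once if the square tile is moved more than 15 mm (distance of square from where it was at the start of the episode above 0.015 m).
It fails at once if a disc already on the board is moved more than 6 mm (distance of any of laid1, laid2, laid3 from where it was at the start of the episode above 0.006 m).
It fails at once if a bystander on the table is moved more than 20 mm (distance of any of jar, tape, glue, brush from where it was at the start of the episode above 0.02 m).
It also fails if it takes over 72 s, if anything falls off the work surface, if the arm or the gripper's body presses on something with over 40 N, if the wrist force passes 120 N, or if a joint passes its speed limit or range.

## Working session

There is one attempt and no reset: what is moved stays moved. The work goes in short steps, each a Python script; the robot and the scene stay as the last script left them, time stands still between calls to the robot, and variables do not carry over. Pictures are saved under pics/ and viewed, at most 10 in all, crops included, and the job is handed in when it is done.

```bash
mkdir -p pics; ls; python3 - <<'E'
from station import arm,snapshot,camera_info
import cv2,numpy as np
for n in("scene","top"):
    cv2.imwrite(f"pics/{n}0.png",snapshot(n)); c=camera_info(n); print(n,c)
print(camera_info("wrist"),arm.read_tool_pos(),arm.read_eef_rot(),arm.read_time())
E
```

```text
pics
scene {'fx': 467.0122850176031, 'fy': 467.0122850176031, 'cx': 284.49723423261656, 'cy': 209.62060099858164, 'R': array([[-9.81449801e-01,  1.91718342e-01,  6.04910763e-04],
       [ 1.54950400e-01,  7.95076496e-01, -5.86381906e-01],
       [-1.12901117e-01, -5.75410673e-01, -8.10034502e-01]]), 't': array([ 0.60281076, -0.07762404,  1.15700879])}
top {'fx': 545.9335808860665, 'fy': 545.9335808860665, 'cx': 275.4330065230985, 'cy': 205.95914615932722, 'R': array([[-0.00504459, -0.99997195,  0.00553597],
       [-0.98223997,  0.00391662, -0.18758812],
       [ 0.18756118, -0.00638396, -0.98223218]]), 't': array([0.03343487, 0.61067678, 1.2688228 ])}
{'fx': 305.7806859723712, 'fy': 305.7806859723712, 'cx': 277.67688255922434, 'cy': 203.6765740503713, 'T_tool_cam': array([[-6.68842355e-04, -9.64594647e-01, -2.63736081e-01,
         6.73798278e-02],
       [ 9.99999371e-01, -8.82567425e-04,  6.91895771e-04,
         1.45435214e-03],
       [-9.00163831e-04, -2.63735452e-01,  9.64594630e-01,
        -7.07893152e-02],
       [ 0.00000000e+00,  0.00000000e+00,  0.00000000e+00,
         1.00000000e+00]])} [ 0.27535233 -0.5882263   0.30285795] [ 9.76129845e-01  2.17184698e-01 -2.61815668e-04 -1.12395448e-03] 0.1
```

View pics/scene0.png

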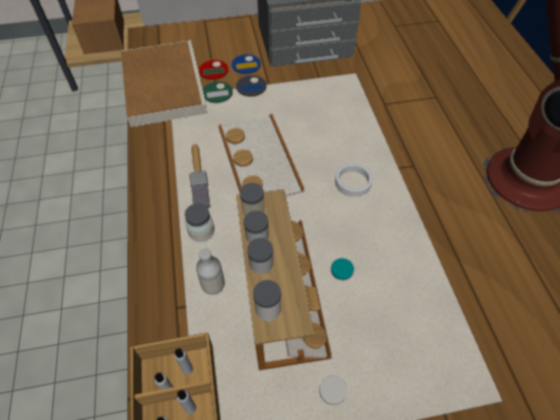

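View pics/top0.png

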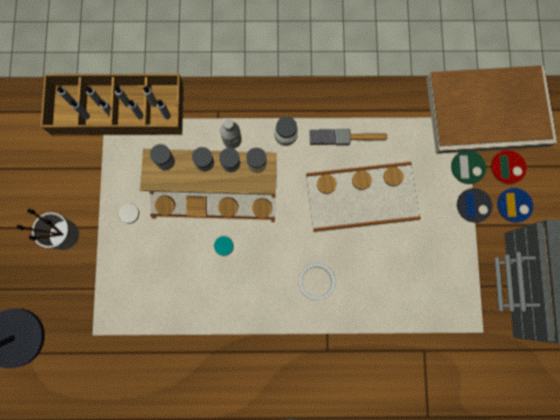

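The scene shows the rack (4 pots on its shelf) and the board. In the top view the rack pieces lie at about (165,206), (196,206) [square], (228,207) and (262,208). The laid discs are at (326,183), (362,179) and (394,176). The board corners are about (307,171), (411,164), (420,219) and (315,230). Next: rough positions from these, then the wrist camera.

```bash
cat > h.py <<'E'
from station import arm,snapshot,camera_info,ticket
import cv2,numpy as np
from scipy.spatial.transform import Rotation as Ro
def cam(n):
    c=camera_info(n); K=np.array([[c["fx"],0,c["cx"]],[0,c["fy"],c["cy"]],[0,0,1]])
    if n=="wrist":
        R=Ro.from_quat(arm.read_eef_rot()).as_matrix();p=np.array(arm.read_tool_pos());T=np.array(c["T_tool_cam"])
        return K,R@T[:3,:3],R@T[:3,3]+p      # K, cam->world rot, centre
    R=np.array(c["R"]);return K,R.T,-R.T@np.array(c["t"])
def cast(C,uv,n,d):
    """rays of pixels onto plane n.X=d"""
    K,R,o=C;uv=np.atleast_2d(uv).astype(float)
    D=(R@np.linalg.inv(K)@np.c_[uv,np.ones(len(uv))].T).T;n=np.array(n,float)
    return o+D*((d-n@o)/(D@n))[:,None]
def down(yaw,tilt=0):
    """tool z: down, tilted by `tilt` towards +x of a frame with this yaw; tool y along that frame's -y"""
    return Ro.from_euler('z',yaw)*Ro.from_euler('y',-tilt)*Ro.from_euler('x',np.pi)
E
python3 - <<'E'
from h import *
C=cam("top");Z=[0,0,1]
np.set_printoptions(precision=4,suppress=True)
print("board",cast(C,[(307,171),(411,164),(420,219),(315,230)],Z,.018))
print("laid",cast(C,[(326,183),(362,179),(394,176)],Z,.022))
print("rack",cast(C,[(165,206),(196,206),(228,207),(262,208)],Z,.043))
print("ledge",cast(C,[(151,216),(274,219)],Z,.025))
print("tape,teal,white",cast(C,[(317,282),(224,246),(129,213)],Z,.02))
print(arm.read_joint_positions(),Ro.from_quat(arm.read_eef_rot()).as_matrix())
E
```

```text
board [[ 0.7083 -0.0501  0.018 ]
 [ 0.7257 -0.3151  0.018 ]
 [ 0.5838 -0.3303  0.018 ]
 [ 0.5572 -0.0676  0.018 ]]
laid [[ 0.676  -0.0972  0.022 ]
 [ 0.686  -0.1883  0.022 ]
 [ 0.6935 -0.2694  0.022 ]]
rack [[0.6146 0.3016 0.043 ]
 [0.6143 0.2256 0.043 ]
 [0.6115 0.147  0.043 ]
 [0.6087 0.0636 0.043 ]]
ledge [[0.593  0.339  0.025 ]
 [0.5842 0.0342 0.025 ]]
tape,teal,white [[ 0.429  -0.0699  0.02  ]
 [ 0.5181  0.1577  0.02  ]
 [ 0.6016  0.3952  0.02  ]]
[ 1.1065  0.6158 -0.0126  1.4247  0.0081  1.1034 -0.0404] [[ 0.9057  0.424  -0.001 ]
 [ 0.424  -0.9057  0.0021]
 [-0.     -0.0023 -1.    ]]
```

```bash
cat >> h.py <<'E'
np.set_printoptions(precision=4,suppress=True)
def tcp(P,R,ahead): return np.array(P)-R.as_matrix()[:,2]*ahead
E
python3 - <<'E'
from h import *
for f in (0,np.pi):
    print("flip",f)
    for y,z in((-.1,.016),(-.27,.016),(-.19,.18)):
        R=down(.1+f);print(' board',y,arm.ik(tcp([.61,y,z],R,.054),R.as_quat()))
    for y in(.3,.147,.064):
      for h in(0,.1):
        R=down(-.03+f,np.pi/6 if f==0 else -np.pi/6)
        print(' rack',y,h,R.as_matrix()[:,2],arm.ik(tcp([.611,y,.038],R,.06+h),R.as_quat()))
E
```

```text
flip 0
 board -0.1 [ 0.1094  0.857   0.0298  1.7119 -0.0415  0.5733 -1.307 ]
 board -0.27 [ 0.3489  0.9099  0.0628  1.5586 -0.0793  0.6756 -1.0214]
 board -0.19 [ 0.2464  0.6647  0.0366  1.544  -0.0281  0.9333 -1.1789]
 rack 0.3 0 [ 0.4998 -0.015  -0.866 ] [-0.7317  0.8275  0.1784  1.9039  1.5813  0.184   2.502 ]
 rack 0.3 0.1 [ 0.4998 -0.015  -0.866 ] [-1.106   0.7339  0.6794  1.9885 -0.7817  0.1567 -1.5098]
 rack 0.147 0 [ 0.4998 -0.015  -0.866 ] [-0.2255  0.7806 -0.201   2.0822  2.1492  0.3846  2.2472]
 rack 0.147 0.1 [ 0.4998 -0.015  -0.866 ] [-0.5183  0.57    0.1683  2.1758  2.1528  0.1423  2.1556]
 rack 0.064 0 [ 0.4998 -0.015  -0.866 ] [ 0.0663  0.7944 -0.3887  2.1301  2.222   0.4558  2.3679]
 rack 0.064 0.1 [ 0.4998 -0.015  -0.866 ] [-0.207   0.5458 -0.0152  2.2274  2.3926  0.1929  2.0968]
flip 3.141592653589793
 board -0.1 [ 0.4773  0.94   -0.6097  1.6991  0.7461  0.7494  1.1624]
 board -0.27 [ 0.7099  0.9897 -0.6089  1.5451  0.7011  0.8349  1.4996]
 board -0.19 [ 0.6613  0.7614 -0.7161  1.529   0.5463  1.0589  1.4806]
 rack 0.3 0 [ 0.4998 -0.015  -0.866 ] [-0.4905  0.8273 -0.2026  1.8955  1.622   0.4461 -0.579 ]
 rack 0.3 0.1 [ 0.4998 -0.015  -0.866 ] [-1.0087  0.689   0.5126  1.9863  0.0811  0.1168  0.7958]
 rack 0.147 0 [ 0.4998 -0.015  -0.866 ] [ 0.2242  1.0024 -0.9611  2.0683  1.9041  0.9337 -0.4253]
 rack 0.147 0.1 [ 0.4998 -0.015  -0.866 ] [ 0.2136  0.7585 -0.9603  2.1537  1.7062  0.8254 -0.3949]
 rack 0.064 0 [ 0.4998 -0.015  -0.866 ] [ 0.4785  1.1066 -1.1513  2.118   1.953   1.0463 -0.2577]
 rack 0.064 0.1 [ 0.4998 -0.015  -0.866 ] [-0.0476  0.5556 -0.2427  2.2226  2.0729  0.2882 -0.705 ]
```

```bash
cat >> h.py <<'E'
def viewpose(P,R,dist):
    T=np.array(camera_info("wrist")["T_tool_cam"]);M=R.as_matrix()
    return np.array(P)-M@T[:3,:3]@[0,0,dist]-M@T[:3,3]
E
python3 - <<'E'
from h import *
R=down(.1+np.pi); p=viewpose([.641,-.19,.01],R,.3); print(p)
arm.movep(p,R.as_quat()); arm.pause(.2); print(arm.read_time(),arm.read_tool_pos())
C=cam("wrist");np.save("Cb",np.array(C,dtype=object),allow_pickle=True);cv2.imwrite("pics/wb.png",snapshot("wrist"))
R=down(-.03+np.pi,-np.pi/12); p=viewpose([.611,.18,.04],R,.3); print(p)
arm.movep(p,R.as_quat()); arm.pause(.2); print(arm.read_time(),arm.read_tool_pos(),arm.read_joint_positions())
C=cam("wrist");np.save("Cr",np.array(C,dtype=object),allow_pickle=True);cv2.imwrite("pics/wr.png",snapshot("wrist"))
E
```

```text
[ 0.6295 -0.1928  0.2286]
2.2417 [ 0.6292 -0.1938  0.2286]Traceback (most recent call last):
  File "<stdin>", line 4, in <module>
ValueError: could not broadcast input array from shape (3,3) into shape (3,)
```

```bash
python3 - <<'E'
from h import *
import pickle
def sv(n): pickle.dump(cam("wrist"),open(n+".pkl","wb"));cv2.imwrite(f"pics/{n}.png",snapshot("wrist"))
sv("wb")
R=down(-.03+np.pi,-np.pi/12); p=viewpose([.611,.18,.04],R,.3); print(p)
arm.movep(p,R.as_quat()); arm.pause(.2); print(arm.read_time(),arm.read_tool_pos(),arm.read_joint_positions())
sv("wr")
E
```

```text
[0.5413 0.1835 0.2475]
3.925 [0.542  0.1823 0.2473] [-0.0517  0.5365 -0.5312  1.8795  0.6697  0.6614  0.5383]
```

View pics/wb.png

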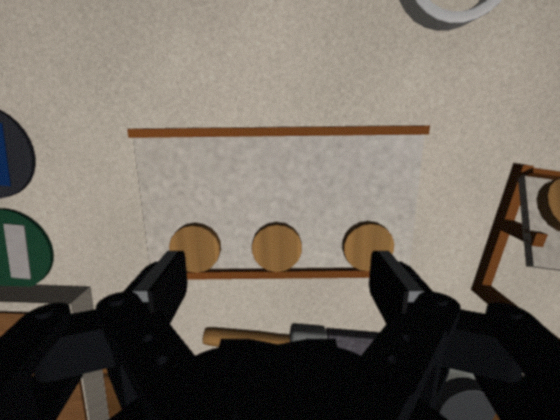

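View pics/wr.png

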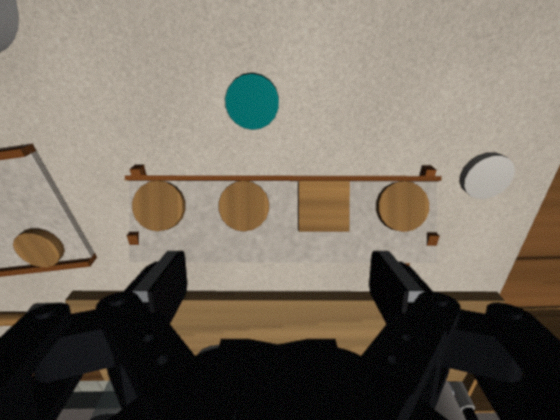

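The board view shows the near rail at row ~131 and the laid discs at about (195,248), (277,248) and (368,247). In the rack view the ledge is at row ~178, with round discs at (158,206), (244,206) and (404,206) and the square at (324,206). Now I'll measure these precisely.

```bash
cat > meas.py <<'E'
from h import *
import pickle
def blobs(n,roi):
    im=cv2.imread(f"pics/{n}.png");hsv=cv2.cvtColor(im,cv2.COLOR_BGR2HSV);x0,y0,x1,y1=roi
    g=np.zeros(im.shape[:2],np.uint8);g[y0:y1,x0:x1]=1
    wood=(hsv[...,1]>110)&(hsv[...,0]<25)&(g>0)
    return im,hsv,wood
def discs(hsv,wood,vmin):
    m=(wood&(hsv[...,2]>vmin)).astype(np.uint8)*255
    m=cv2.morphologyEx(m,cv2.MORPH_OPEN,cv2.getStructuringElement(cv2.MORPH_ELLIPSE,(13,13)))
    out=[]
    for c in cv2.findContours(m,cv2.RETR_EXTERNAL,cv2.CHAIN_APPROX_NONE)[0]:
        if cv2.contourArea(c)>800: out.append((cv2.minEnclosingCircle(c),cv2.fitEllipse(c),cv2.contourArea(c),c))
    return sorted(out,key=lambda a:a[0][0][0])
E
python3 - <<'E'
from meas import *
for n,roi,pts in(("wb",(100,110,450,285),[(195,248),(277,255),(300,131),(240,274)]),("wr",(100,150,450,250),[(158,206),(324,206),(290,178)])):
    im,hsv,w=blobs(n,roi);print(n,[hsv[p[1],p[0]] for p in pts])
    for vmin in (80,): 
        for d in discs(hsv,w,vmin): print(d[0],d[1],d[2])
    # ledge/rail: narrow wood near top: rows per column
    ys=[];xs=[]
    r=(120,142) if n=="wb" else (170,184)
    for x in range(170,400,5):
        k=np.where(w[r[0]:r[1],x])[0]
        if len(k): xs.append(x);ys.append((k[0]+r[0],k[-1]+r[0]))
    ys=np.array(ys);print(np.polyfit(xs,ys[:,0],1),np.polyfit(xs,ys[:,1],1),len(xs))
E
```

```text
wb [array([ 16, 143, 128], dtype=uint8), array([ 16, 148, 133], dtype=uint8), array([ 13, 185, 105], dtype=uint8), array([ 14, 185, 105], dtype=uint8)]
((193.64894104003906, 251.58935546875), 26.766742706298828) ((196.42678833007812, 249.39541625976562), (42.54372024536133, 52.79099655151367), 152.84568786621094) 1602.0
((276.64910888671875, 250.57363891601562), 26.477859497070312) ((276.4442138671875, 249.0048828125), (47.08870315551758, 49.685672760009766), 4.66148567199707) 1803.0
((368.5, 247.5), 25.1098575592041) ((366.1361083984375, 245.19235229492188), (38.7264289855957, 51.73915100097656), 48.88571548461914) 1413.5
[ -0.0114 130.6249] [ -0.0123 138.0244] 46
wr [array([ 14, 147, 127], dtype=uint8), array([ 16, 139, 141], dtype=uint8), array([ 13, 190, 113], dtype=uint8)]
((158.0651397705078, 203.04750061035156), 27.126323699951172) ((158.04856872558594, 204.54342651367188), (50.028289794921875, 51.2775764465332), 157.75146484375) 1989.0
((243.5, 203.05555725097656), 27.060272216796875) ((243.32730102539062, 204.74844360351562), (48.120018005371094, 50.690643310546875), 176.40757751464844) 1892.0
((323.5, 203.0), 33.738059997558594) ((323.5, 203.0), (56.1586799621582, 62.13720703125), 0.0) 2606.0
((402.97015380859375, 203.1492462158203), 27.317886352539062) ((403.31158447265625, 204.88336181640625), (48.50065231323242, 51.728729248046875), 5.882575988769531) 1947.0
[ -0. 176.] [  0.0105 177.553 ] 46
```

```bash
cat >> meas.py <<'E'
from scipy.optimize import least_squares
def circ(c,r):
    p=c[:,0,:].astype(float);f=lambda q:np.hypot(p[:,0]-q[0],p[:,1]-q[1])-r
    s=least_squares(f,p.mean(0),loss='cauchy',f_scale=.5);return np.r_[s.x,np.mean(np.abs(f(s.x))<1)]
E
python3 - <<'E'
from meas import *
for n,roi in(("wb",(100,142,450,285)),("wr",(100,180,450,250))):
    C=pickle.load(open(n+".pkl","rb"));im,hsv,w=blobs(n,roi);w=w&(hsv[...,1]<170)
    yaw=-.03 if n=="wr" else .1
    if n=="wb":
        N=[0,0,1];d=.022
        a=cast(C,[(170,138.02-.0123*170+.5),(400,138.02-.0123*400+.5)],N,.018);dd=a[0]-a[1]
        yb=np.arctan2(dd[0],-dd[1]) ;print("rail inner",a,"yaw",yb)
    else:
        # ledge top edge, rack z~.028
        a=cast(C,[(170,178.05+.0105*170-.5),(400,178.05+.0105*400-.5)],[0,0,1],.0278);dd=a[1]-a[0]
        yr=np.arctan2(-dd[0],dd[1]);print("ledge",a,"yaw",yr)
        b=a.mean(0); N=Ro.from_euler('z',yr).apply([-.5,0,.8660254])
        # ledge inner top corner sits 9 mm proud; disc top 12 mm proud
        d=N@b+.003
    for x in discs(hsv,w,70):
        c=x[3]; m=cv2.moments(c)
        if n=="wb": pix=cast(C,[x[0][0]],N,d)
        K,R,o=C;P0=cast(C,[x[0][0]],N,d)[0];depth=(R.T@(P0-o))[2];r=.025*K[0,0]/depth
        q=circ(c,r);print(n,round(r,1),q,cast(C,[q[:2]],N,d)[0]-np.array(N)*.006, x[2])
E
```

```text
rail inner [[ 0.5878 -0.2969  0.018 ]
 [ 0.5652 -0.0914  0.018 ]] yaw 0.10975219964805552
wb 25.5 [193.5947 246.8268   0.3529] [ 0.6914 -0.272   0.016 ] 1542.0
wb 25.5 [274.9057 246.0438   0.4104] [ 0.6827 -0.1929  0.016 ] 1743.0
wb 25.6 [366.6403 244.6113   0.1704] [ 0.6725 -0.1039  0.016 ] 1412.5
ledge [[0.5878 0.0739 0.0278]
 [0.5978 0.2995 0.0278]] yaw -0.0441865891776898
wr 25.8 [158.2722 205.6517   0.65  ] [0.6112 0.0627 0.0381] 1950.0
wr 25.7 [244.5442 206.4043   0.4118] [0.6148 0.1464 0.0381] 1850.0
wr 25.7 [323.5051 205.1022   0.3626] [0.6165 0.2231 0.0371] 2406.0
wr 25.7 [402.7835 204.768    0.5214] [0.6189 0.3004 0.0365] 1905.0
```

```bash
python3 - <<'E'
from meas import *
for n,roi,cs,rows in(("wb",(100,142,450,285),(195,277,368),range(226,262,4)),("wr",(100,180,450,250),(158,244,324,404),range(190,230,5))):
    im,hsv,w=blobs(n,roi);sat=(hsv[...,1]>90)&(hsv[...,0]<25)
    for c in cs:
        k=[(r,)+tuple((lambda q:(q[0]+c-34,q[-1]+c-34))(np.where(sat[r,c-34:c+35])[0])) for r in rows]
        print(n,c,[(int(a),int(b),int(e),(b+e)/2) for a,b,e in k])
    if n=="wb":
        print([ (int(r)) for r in np.where(sat[142:290,277])[0]+142][::3])
E
```

```text
wb 195 [(226, 183, 206, np.float64(194.5)), (230, 178, 212, np.float64(195.0)), (234, 174, 215, np.float64(194.5)), (238, 171, 218, np.float64(194.5)), (242, 170, 219, np.float64(194.5)), (246, 169, 219, np.float64(194.0)), (250, 170, 219, np.float64(194.5)), (254, 177, 218, np.float64(197.5)), (258, 175, 217, np.float64(196.0))]
wb 277 [(226, 265, 288, np.float64(276.5)), (230, 259, 294, np.float64(276.5)), (234, 256, 297, np.float64(276.5)), (238, 254, 299, np.float64(276.5)), (242, 253, 300, np.float64(276.5)), (246, 252, 300, np.float64(276.0)), (250, 252, 301, np.float64(276.5)), (254, 253, 300, np.float64(276.5)), (258, 255, 298, np.float64(276.5))]
wb 368 [(226, 354, 382, np.float64(368.0)), (230, 349, 387, np.float64(368.0)), (234, 347, 390, np.float64(368.5)), (238, 344, 392, np.float64(368.0)), (242, 343, 393, np.float64(368.0)), (246, 343, 393, np.float64(368.0)), (250, 344, 393, np.float64(368.5)), (254, 345, 372, np.float64(358.5)), (258, 346, 378, np.float64(362.0))]
[223, 226, 229, 232, 235, 238, 241, 244, 247, 250, 253, 256, 259, 262, 265, 268, 271, 274, 277]
wr 158 [
[... 475 characters left out ...]
 (215, 221, 266, np.float64(243.5)), (220, 223, 263, np.float64(243.0)), (225, 228, 259, np.float64(243.5))]
wr 324 [(190, 298, 349, np.float64(323.5)), (195, 298, 349, np.float64(323.5)), (200, 299, 348, np.float64(323.5)), (205, 298, 348, np.float64(323.0)), (210, 298, 348, np.float64(323.0)), (215, 298, 348, np.float64(323.0)), (220, 299, 348, np.float64(323.5)), (225, 299, 348, np.float64(323.5))]
wr 404 [(190, 383, 422, np.float64(402.5)), (195, 380, 426, np.float64(403.0)), (200, 378, 427, np.float64(402.5)), (205, 377, 428, np.float64(402.5)), (210, 377, 428, np.float64(402.5)), (215, 379, 426, np.float64(402.5)), (220, 381, 424, np.float64(402.5)), (225, 386, 419, np.float64(402.5))]
```

```bash
cat > job.py <<'E'
from meas import *
Cb=pickle.load(open("wb.pkl","rb"));Cr=pickle.load(open("wr.pkl","rb"))
yb,yr=.110,-.036
Xb=np.array([np.cos(yb),np.sin(yb),0]);Yb=np.array([-Xb[1],Xb[0],0])
laid=cast(Cb,[(368,247.5),(276.5,248.5),(194.5,248)],[0,0,1],.022)
rail=cast(Cb,[(285,138.02-.0123*285+.5)],[0,0,1],.018)[0]
goal=[L-Xb*((L-rail)@Xb-.025)+[0,0,.016-.022] for L in laid]
N=Ro.from_euler('z',yr).apply([-.5,0,.8660254])
led=np.array([.5928,.1867,.0278]);d=N@led+.003
disc=cast(Cr,[(158,206),(243.4,206.4),(402.6,206)],N,d)-N*.006
RR=down(yr+np.pi,-np.pi/6);RB=down(yb+np.pi)
def F(): return np.array(arm.read_ft_force())
def guard(p,dirn,maxd,fmax,step=.001,v=.03):
    """step along dirn until the opposing force rises by fmax; returns commanded point, travel, hit"""
    f0=F()@dirn;s=0
    while s<maxd:
        s+=step;arm.line_to(p+dirn*s,velocity=v)
        if f0-F()@dirn>fmax: return p+dirn*s,s,True
    return p+dirn*s,s,False
E
python3 - <<'E'
from job import *
print(np.array(disc),np.array(goal),[(L-rail)@Xb for L in laid],(disc-led)@N)
t0=arm.read_time()
arm.move_gripper(.70,30);t1=arm.read_time()
P=disc[0]
arm.movep(tcp(P,RR,.054)+N*.09,RR.as_quat());t2=arm.read_time()
print(arm.read_joint_positions(),F())
p=tcp(P,RR,.054)+N*.014
arm.line_to(p,velocity=.12);t3=arm.read_time();arm.pause(.1)
print(arm.read_tool_pos()-p,F())
q,s,h=guard(p,-N,.032,3);print("travel",s,h,F(),t1-t0,t2-t1,t3-t2,arm.read_time())
cv2.imwrite("pics/g1.png",snapshot("wrist"))
E
```

```text
[[0.6118 0.0623 0.0379]
 [0.6149 0.1452 0.0379]
 [0.6197 0.3    0.0375]] [[ 0.5925 -0.1112  0.016 ]
 [ 0.6023 -0.2002  0.016 ]
 [ 0.6111 -0.2801  0.016 ]] [np.float64(0.1083479387860988), np.float64(0.10835343908819188), np.float64(0.10688026482296109)] [-0.003 -0.003 -0.003]
[ 0.4884  0.8834 -1.1491  2.1939  1.7978  0.9308 -0.2781] [-0.0174  0.3542 -0.0125]
[-0.0001  0.0004  0.0009] [-0.2613  0.4988 -0.2859]
travel 0.006 True [-3.052  -2.5383  4.8208] 0.38329999999999975 1.0499999999999998 0.7834000000000003 7.7917
```

View pics/g1.png

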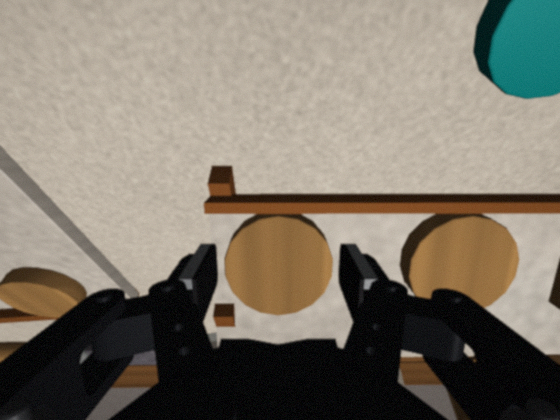

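The disc spans columns 225–332, centred between the finger tips at 217 and 339, so the fingertips have reached the slope. I'll back off, grip, carry and place it.

```bash
cat >> job.py <<'E'
def grip_lift(q):
    arm.line_to(q+N*.0035,velocity=.05);f0=F()
    arm.move_gripper(0.3,40);print("grip",arm.read_opening(),arm.read_finger_force(),F()-f0)
    arm.line_to(q+N*.10,velocity=.12);print("lifted",arm.read_opening(),arm.read_finger_force())
def carry(G,off,h):
    """to above the goal; off = tcp->disc centre distance"""
    p=tcp(G+Xb*.006,RB,off)
    arm.line_to(p+[0,0,.06],velocity=.22,ori=RB.as_quat());print("carried",arm.read_time(),arm.read_joint_positions())
    arm.line_to(p+[0,0,h],velocity=.08);arm.pause(.15);return p+[0,0,h]
def place(p,maxdown):
    q,s,h=guard(p,np.array([0,0,-1.]),maxdown,2.5,v=.02);print("down",s,h,F(),arm.read_time())
    if not h:return None
    q=q+[0,0,.001];arm.line_to(q,velocity=.03);arm.pause(.1)
    q,s,h=guard(q,-Xb,.014,5,v=.02);print("push",s,h,F(),arm.read_time())
    return q if h else None
def release(q):
    arm.move_gripper(.72);arm.line_to(q+[0,0,.09],velocity=.12);print("t",arm.read_time(),F())
E
python3 - <<'E'
from job import *
q=tcp(disc[0],RR,.054)+N*.008
grip_lift(q)
p=carry(goal[0],.066,.006)
cv2.imwrite("pics/g2.png",snapshot("wrist"))
q=place(p,.012)
cv2.imwrite("pics/g3.png",snapshot("wrist"))
if q is not None: release(q)
E
```

```text
grip 0.5619405019596779 40.943602323532104 [-2.4357 -0.2876  4.0151]
lifted 0.5590094077667813 41.29036366939545
carried 10.6167 [ 0.7412  1.0429 -1.1604  1.6922  1.0458  1.1554  0.957 ]
down 0.008 True [-2.6707 -0.3878  5.1736] 13.6417
push 0.006 True [ 5.6858  0.6444 -1.487 ] 15.4917
t 16.725 [ 0.2289 -0.0877  0.1505]
```

View pics/g3.png

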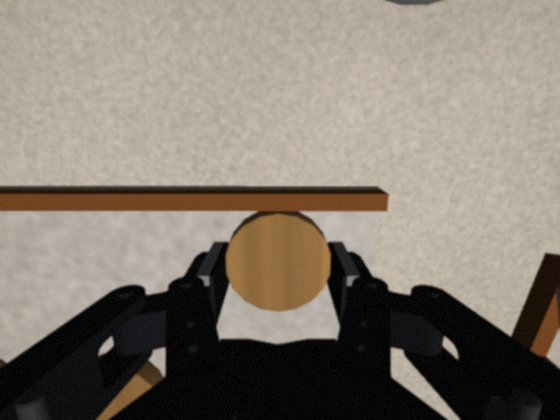

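The first disc sits against the rail. Next is the second disc.

```bash
cat >> job.py <<'E'
def cycle(i,j):
    arm.move_gripper(.70,30);b=tcp(disc[i],RR,.054)
    arm.line_to(b+N*.09,velocity=.22,ori=RR.as_quat());print("pre",arm.read_time(),arm.read_joint_positions())
    p=b+N*.012;arm.line_to(p,velocity=.12);arm.pause(.1)
    q,s,h=guard(p,-N,.009,3);print("slope",s,h,F())
    if not h or s<.002: return print("STOP")
    grip_lift(q)
    if arm.read_opening()<.5: return print("LOST")
    q=place(carry(goal[j],.066,.003),.009)
    cv2.imwrite(f"pics/p{i}.png",snapshot("wrist"))
    if q is not None: release(q)
E
python3 - <<'E'
from job import *
cycle(1,1)
E
```

```text
pre 18.375 [ 0.2657  0.8541 -1.0601  2.133   1.7395  0.9358 -0.3764]
slope 0.004 True [-3.3294 -0.5726  5.2638]
grip 0.5662231464516271 41.065186858177185 [-3.0084 -0.229   3.7485]
lifted 0.5645535773406216 41.27710461616516
carried 23.5 [ 0.837   1.0525 -1.1199  1.5958  1.0142  1.1689  1.1617]
down 0.005 True [-1.5376  0.1598  4.0741] 25.7583
push 0.006 True [ 5.6255  0.5572 -2.7657] 27.6083
t 28.8417 [ 0.3218 -0.594   0.2279]
```

```bash
python3 - <<'E'
from job import *
cycle(2,2)
R=down(.1+np.pi); p=viewpose([.60,-.19,.01],R,.34)
arm.movep(p,R.as_quat()); arm.pause(.2)
pickle.dump(cam("wrist"),open("wf.pkl","wb"));cv2.imwrite("pics/wf.png",snapshot("wrist"));print(arm.read_time())
E
```

```text
pre 31.5083 [-0.0861  0.8773 -0.9579  1.9281  1.5931  0.9978 -0.411 ]
slope 0.004 True [-3.133  -2.0352  4.7436]
grip 0.5633047706290787 41.37867093086243 [-1.1417 -0.314   2.5432]
lifted 0.565739020496405 41.259979605674744
carried 37.6833 [ 0.9035  1.0772 -1.0923  1.4756  0.9923  1.2038  1.3433]
down 0.005 True [-1.1659  0.3862  3.6747] 39.95
push 0.007 True [ 6.0735 -0.1729 -1.7441] 42.05
t 43.2833 [-0.716   0.0384 -0.6487]
44.1333
```

View pics/wf.png

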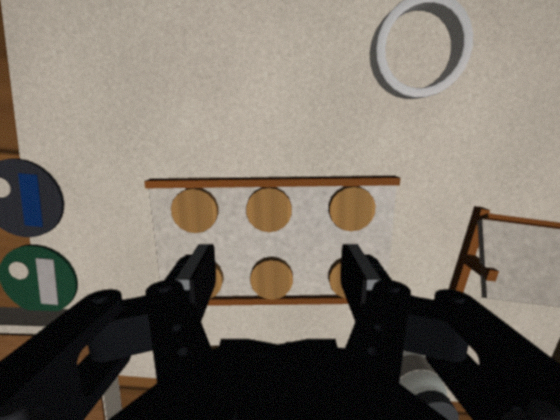

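The board now shows two rows. The new discs are at (194,210), (269,209) and (352,208), touching the near rail's edge at row ~187. One numerical check before handing in.

```bash
python3 - <<'E'
from job import *
C=pickle.load(open("wf.pkl","rb"));im,hsv,w=blobs("wf",(140,170,410,240))
sat=(hsv[...,1]>90)&(hsv[...,0]<25)
rl=[]
for c in(228,315,310): rl.append((c,np.where(sat[170:200,c])[0][-1]+170.5))
k,b=np.polyfit(*np.array(rl).T,1);R0=cast(C,[(270,k*270+b)],[0,0,1],.018)[0]
for c,r,L in((352,208,laid[0]),(269,209,laid[1]),(194,210,laid[2])):
    u=np.mean([np.where(sat[q,c-33:c+34])[0][[0,-1]].mean()+c-33 for q in range(r-8,r+9,2)])
    col=np.where(sat[195:245,int(u)])[0]; 
    P=cast(C,[(u,col[-1]+195.5)],[0,0,1],.022)[0]   # far edge of the top face
    print(u,"side err mm",1e3*((P-L)@Yb),"centre to rail mm",1e3*((P-R0)@Xb)-25)
E
```

```text
351.6666666666667 side err mm -0.8400774913415703 centre to rail mm 24.838563657410788
268.3888888888889 side err mm -2.011582369164437 centre to rail mm 24.735460943207606
194.05555555555554 side err mm -2.8092544361818494 centre to rail mm 24.767759000602034
```

```bash
python3 -c "
from h import *
print(ticket.finish_job())"
```

```text
the job is handed in; nothing more can be done
None
```

I handed the job in at about 44 s: the three round discs lie on the board against the near rail, 1–3 mm sideways (limit 6 mm) from the discs already there; I never touched the square tile, but I did not re-check it or the bystanders, and no verdict came back.

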